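Load a coin roll into the tube carrier and start its screw cap backward

TASK

Put the coin roll into the open carrier tube that leans in its cradle, then close the tube with the black winged screw cap: rest the cap squarely on the neck, turn it backward (anticlockwise) until it drops into the start of the thread, and then screw it clockwise all the way home to its stop and let go. Leave the paper roll, tape roll, card pack and calculator where they are.

Things in the scene. Friction and masses are not known exactly. Their poses are not given: they have to be found in the camera images.
- cap: Black round screw cap, 78 mm in diameter, 29 mm tall to its flat top, standing mouth down on the desk. Origin: centre of the skirt's open lower rim; z along its axis, out through the top. On the top stands a wing grip: a bar 64 mm long (along x), 18 mm thick (along y), 29 to 57 mm above the origin. Skirt 72 mm inside, with three hidden lugs 120 degrees apart; where they stand is not told. 0.14 kg.
- cap_grip (a point): Grip point of the cap: on its axis, in the middle of the wing, 47 mm above the cap's origin (10 mm below the wing's top, 18 mm above the flat top). Axes as the cap's: pinch across the wing's 18 mm, along y. Fingers 2 to 3 mm wider than the wing turn it like a wrench and let the cap ride and drop by its weight; it may hang half dropped (12 to 15 mm below the rim) until pressed with about 5 N.
- mouth (a point): Centre of the open rim of the carrier's neck. z along the tube's axis, out of the tube: it leans 30 degrees from vertical, towards the robot (within 0.3 rad of -x). Fixed to the cradle: it does not show how the thread stands about the axis. The bore is 46 mm wide; a pilot lip 53 mm wide outside guides the cap on, with 3 mm of play, lower down 1.5 mm. The tube does not turn in the cradle.
- cradle: Fixed grey steel cradle, base plate 170 x 92 mm, that holds the grey carrier tube (66 mm in diameter). Origin: centre of the base plate's underside, on the desk; x points away from the robot at zero yaw. The mouth lies about 33 mm on the -x side of the origin and 140 mm above the desk.
- coin_roll: Coin roll, an upright cylinder 28 mm in diameter and 58 mm tall, standing on the desk; origin at the centre of its underside, z up along its axis. Released with its lower end in the mouth, it slides down the tube by itself (bore 118 mm deep from the rim).
- paper_roll: Bystander: white paper roll standing on end, 52 mm in diameter, 57 mm tall, loose; origin at the centre of its underside.
- tape_roll: Bystander: roll of brown tape lying flat, 93 mm in diameter, 48 mm tall, loose; origin at the centre of its underside.
- cards: Bystander: stack of pass cards, 96 x 73 mm, 32 mm tall, loose; origin under its centre.
- calc: Bystander: pocket calculator lying flat, 150 x 98 mm, 17 mm tall, loose; origin under its centre.
- ribs (a point): On the tube's axis, 10 mm below the rim. Set on at any angle, the cap rests with its lugs on the thread ribs, its origin 7 to 12 mm below the rim. Turned clockwise it meets stops and does not sink. Turned anticlockwise (looking at the wing), by up to 100 degrees, it climbs up to 5 mm along the ribs, then drops 10 mm. (Set on a stop, it first drops 4 mm onto a rib: not the start.)
- thread (a point): On the tube's axis, 17 mm below the rim. The cap's origin lies here when it has dropped into the thread start; three starts 120 degrees apart, at an angle that differs each time. There it turns on anticlockwise by at most 22 degrees to a stop. Clockwise, after 75 to 105 degrees, it sinks 5 mm further, to 22 mm below the rim, where a firm stop ends the turn: home.

How it is judged:
On the way, in this order (a step that is already met when the one before it is completed fails the run):
1. the coin roll is inside the carrier tube (z of coin_roll in the frame of mouth below -0.045 m and x of coin_roll in the frame of mouth between -0.02 and 0.02 m and y of coin_roll in the frame of mouth between -0.02 and 0.02 m), for 0.1 s.
2. the cap has dropped into the start of the thread, square on the neck (z of cap in the frame of mouth between -0.0195 and -0.0145 m and distance between cap and mouth below 0.0205 m and angle between the z axis of cap and the z axis of mouth, either way round below 0.12 rad), for 0.1 s.
At the end, for the whole second after the job is handed in: The cap is screwed home: its origin 20.5 mm or more below the neck's rim along the tube's axis (22 mm at the stop), within 26 mm of the rim's centre, square to the neck within 0.08 rad and at rest; the coin roll is inside the tube, its origin at least 45 mm below the rim (z of cap in the frame of mouth below -0.0205 m and distance between cap and mouth below 0.026 m and angle between the z axis of cap and the z axis of mouth, either way round below 0.08 rad and linear speed of cap below 0.02 m/s and z of coin_roll in the frame of mouth below -0.045 m and distance between coin_roll and mouth below 0.13 m); the robot touches nothing.
It fails at once if a bystander (paper roll, tape roll, cards or calculator) is moved more than 25 mm (distance of any of paper_roll, tape_roll, cards, calc from where it was at the start of the episode above 0.025 m).
It also fails if it takes over 72 s, if anything falls off the work surface, if the arm or the gripper's body presses on something with over 40 N, if the wrist force passes 120 N, or if a joint passes its speed limit or range.

ROBOT

A 6-joint arm with a two-finger parallel gripper is mounted at the origin on a cart in front of the work surface, level with it; the furniture and walls round the work are solid. World frame = base frame: x ahead of the robot, y to its left, z up, the work surface at z = 0. Lengths are in m, angles in rad, forces in N, time in s.
With the tool pointing down it reaches from about 0.3 to 0.875 m from the base axis. Payload 6.4 kg.
Tool frame: the origin (TCP) lies at the very end of the fingers, on their centre line; the grasp point (between the pads) lies arm.pinch_z behind it (arm.pinch_z is the distance from the TCP to the grasp point, in m); z points along the fingers, y is the line along which they close (so a half turn about z gives the same grasp; the last joint's range is limited). The gripper opens to 88 mm and grips with 3 to 60 N. Pads are 18 mm wide; open, the fingers measure 123 mm over their backs; the gripper's body (75 mm by 187 mm) begins 45 mm behind the grasp point.
Start: joints at [0.916, 0.181, 1.607, -0, 1.354, -0.206], TCP at [0.249, 0.518, 0.239] pointing down, gripper open.
Joint ranges: [-2.99, 2.99], [-0.89, 2.07], [0.3, 2.58], [-1.14, 4.28], [0, 2.63], [-3.12, 3.12]. Speed limits (rad/s): [2.57, 2.57, 3.01, 3.14, 3.14, 3.14].

INTERFACE

Orientations are given as [roll, pitch, yaw] about the fixed x, y, z axes, in that order (R = Rz(yaw) Ry(pitch) Rx(roll)).
In Python, from bench import arm gives the robot as it stands.
- The arm moves only by the shell command python3 drive.py 'ROWS' [FORCE]. ROWS is a JSON list of rows, 1 to 12 of them, each of 7 numbers: dx, dy, dz in m, then a rotation vector rx, ry, rz in rad, then the finger opening in m; each row is the pose to reach, as a shift and turn from the pose commanded when the command began, along the tool's axes at that moment; what a row does not reach only later rows make up. A row lasts 1/12 s, in which the tool goes at most 0.0417 m and 0.125 rad, less where a joint would pass 70% of its speed; a pose out of reach is approached as far as the arm can. The fingers move at their own pace and stop on an object; FORCE is the grip in N (left out, the last holds). Time passes only in rows, so rows that do not move let the fingers close. It prints the time, the measured TCP pose, the force, the opening and the grip force at its end.
- arm.sense(): the state, without advancing time (a new reading comes with each control period).
- arm.snapshot(name): name is "scene" or "top" or "wrist"; returns a dict with "pixels" (420x560x3 uint8, red, green, blue), "fx", "fy", "cx", "cy" (pixels), "R" (3x3) and "t" (3): a world point X has camera coordinates R X + t. Camera axes: x right, y down, z forward; pixel columns grow to the right and rows downward; lengths in m; the calibration is good to about 2 mm. A picture is of the moment at which its call begins. There is no depth.
- arm.hand_in(): hands the job in; it is judged then, once.
The state is a dict: "t": time; "joints": joint angles; "qvel": joint speeds; "tau": joint torques, N m; "tool_pos": TCP position; "ee_rot": TCP orientation; "contact_force": force on the tool from outside, world axes, zero at the start; "moment": the same for the moment, N m; "finger_gap": finger opening in m; "gripper_force": force on a finger pad.
Only numpy, scipy, OpenCV 4.12 (cv2) and the standard library are available. Lean on these libraries where they do the work, as an engineer would, in place of code of your own. Each camera call takes 0.05 s, during which the arm holds its last target. There are 200 camera calls.

## Working session

There is one attempt and no reset: what is moved stays moved. The work goes in short steps, Python scripts to look and compute and a shell command to move; the robot and the scene stay as the last step left them, time stands still between calls to the robot, and variables do not carry over. Pictures are saved under pics/ and viewed, at most 10 in all, crops included, and the job is handed in when it is done.

```bash
ls; mkdir -p pics; python3 - <<'E'
from bench import arm
import cv2,numpy as np
print(arm.pinch_z, arm.sense())
for n in ("scene","top"):
    s=arm.snapshot(n); cv2.imwrite(f"pics/{n}0.png",s["pixels"][:,:,::-1]); print(n,s["fx"],s["fy"],s["cx"],s["cy"],np.round(s["R"],3).tolist(),s["t"])
E
```

```text
bench.py
drive.py
pics
0.0187 {'t': 0.0, 'joints': array([ 9.15699548e-01,  1.81518843e-01,  1.60794937e+00, -1.24537348e-05,
        1.35378169e+00, -2.06286548e-01]), 'qvel': array([-0.00031907,  0.0004268 ,  0.00124954, -0.00036132,  0.0002249 ,
       -0.0009391 ]), 'tau': array([ 2.28207109e-04, -4.33887184e+01, -3.41849685e+01,  7.02779205e-02,
        3.86913854e-02, -9.58080864e-05]), 'tool_pos': array([0.24915584, 0.51765498, 0.23785094]), 'ee_rot': array([-3.13996805e+00, -3.27549485e-04,  2.69278485e+00]), 'contact_force': array([ 0.63648158, -1.09002813,  0.56526964]), 'moment': array([-0.02123087, -0.01931032,  0.0124469 ]), 'gripper_force': 0.0, 'finger_gap': 0.08834423134564164}
scene 516.1181604524612 516.1181604524612 279.15178871099687 211.7791900688404 [[0.773, -0.634, -0.019], [-0.34, -0.389, -0.856], [0.535, 0.669, -0.517]] [-0.42914175  0.29015873  0.95863323]
top 455.82311532317203 455.82311532317203 280.85070233541967 215.59628915701168 [[0.009, -1.0, 0.023], [-0.995, -0.011, -0.097], [0.098, -0.022, -0.995]] [-0.02947422  0.55285671  1.23929845]
```
View pics/top0.png

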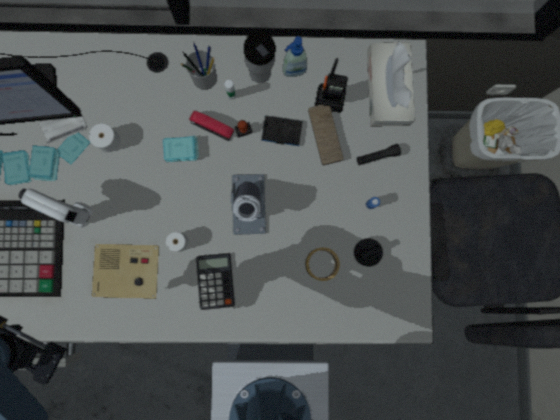

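View pics/scene0.png

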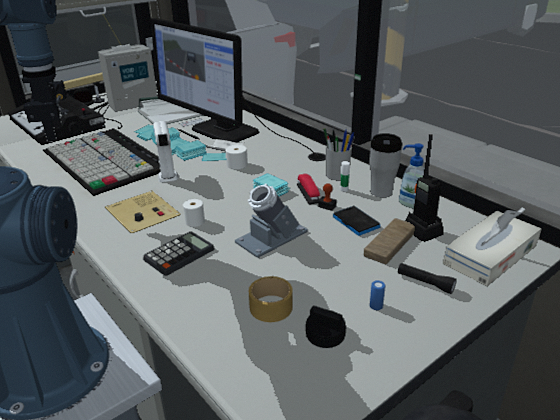

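The top view shows the cradle at (249,204) with the mouth near (246,208), the coin roll at (373,202), the cap at (369,252) and the tape roll at (322,264). The calculator is at (215,282). The scene view shows the coin roll at (377,294) and the cap at (325,327).

```bash
cat > h.py <<'E'
from bench import arm
import cv2,numpy as np
from scipy.spatial.transform import Rotation as Ro
def snap(n): return arm.snapshot(n)
def proj(s,X):
    c=s["R"]@np.array(X)+s["t"]; return np.array([s["fx"]*c[0]/c[2]+s["cx"],s["fy"]*c[1]/c[2]+s["cy"]])
def ray(s,u,v):
    R=np.array(s["R"]); d=R.T@np.array([(u-s["cx"])/s["fx"],(v-s["cy"])/s["fy"],1]); return -R.T@s["t"],d
def plane(s,u,v,z):
    o,d=ray(s,u,v); return o+d*(z-o[2])/d[2]
def tri(s1,p1,s2,p2):
    o1,d1=ray(s1,*p1);o2,d2=ray(s2,*p2)
    a=np.linalg.lstsq(np.c_[d1,-d2],o2-o1,rcond=None)[0]
    A=o1+a[0]*d1;B=o2+a[1]*d2
    return (A+B)/2,np.linalg.norm(A-B)
def comps(mask,amin=20):
    n,l,st,c=cv2.connectedComponentsWithStats(mask.astype(np.uint8))
    return [(st[i].tolist(),c[i].round(1).tolist()) for i in range(1,n) if st[i][4]>=amin],l
def toolR(): 
    s=arm.sense(); return s["tool_pos"],Ro.from_euler("xyz",s["ee_rot"]).as_matrix()
E
python3 - <<'E'
from h import *
t=snap("top");s=snap("scene")
for n,S,(x0,y0,x1,y1) in (("top",t,(340,180,410,280)),("scene",s,(290,270,400,360))):
    h=cv2.cvtColor(S["pixels"],cv2.COLOR_RGB2HSV).astype(int)
    m=(abs(h[...,0]-110)<14)&(h[...,1]>120)&(h[...,2]>50)
    m2=np.zeros(m.shape,bool);m2[y0:y1,x0:x1]=m[y0:y1,x0:x1]
    print(n,comps(m2)[0])
    k=np.zeros(m.shape,bool);k[y0:y1,x0:x1]=(S["pixels"].max(2)<45)[y0:y1,x0:x1]
    print(" cap",comps(k)[0])
P=t["pixels"][:,:,::-1];Q=s["pixels"][:,:,::-1]
up=lambda a,w,h:cv2.resize(cv2.convertScaleAbs(a,alpha=1.0),(w,h),interpolation=cv2.INTER_NEAREST)
g=lambda a:(255*(a/255.)**.5).astype(np.uint8)
im=np.vstack([np.hstack([up(P[170:240,215:285],300,300),up(g(P[220:290,335:405]),300,300)]),
 np.hstack([up(Q[170:260,230:320],300,300),up(g(Q[275:365,290:380]),300,300)])])
cv2.imwrite("pics/crop1.png",im)
E
```

```text
top [([367, 198, 10, 10, 43], [370.3, 203.7])]
 cap [([354, 239, 29, 27, 611], [367.9, 252.0])]
scene [([370, 281, 15, 29, 317], [376.6, 296.1])]
 cap [([306, 306, 40, 42, 1301], [324.7, 327.6])]
```

View pics/crop1.png

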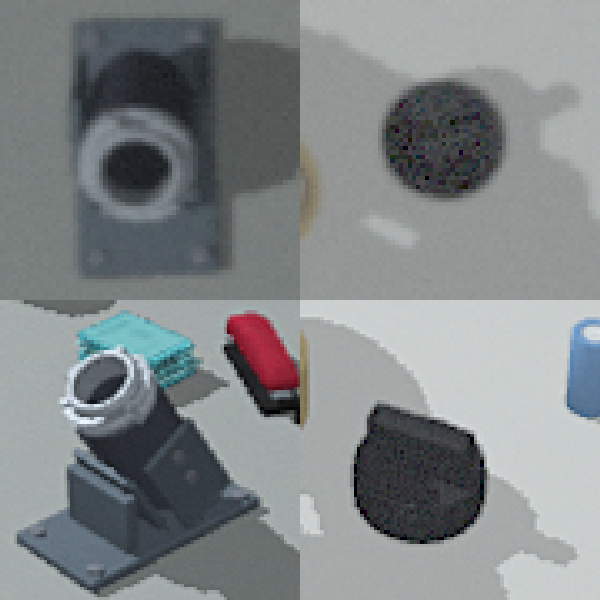

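The crop shows the wing's top edge running (313,306)→(343,315) in the scene view. The bore centre is at about (247,209) in the top view and (261,194) in the scene view. The cradle plate is nearly square to the axes.

```bash
python3 - <<'E'
from h import *
t=snap("top");s=snap("scene")
T=lambda x,y:(215+x*70/300,170+y*70/300)
S=lambda x,y:(230+x*.3,170+(y-300)*.3)
C=lambda x,y:(290+(x-300)*.3,275+(y-300)*.3)
print("mouth",tri(t,T(137,168),s,S(103,380)))
co=[plane(t,*T(*p),.008) for p in((75,20),(222,20),(230,272),(82,275))]
print("plate",np.round(co,4).tolist(),np.mean(co,0),[np.linalg.norm(co[i]-co[i-3]) for i in range(4)])
for a,b in((0,3),(1,2)): d=co[a]-co[b];print("yaw",np.arctan2(d[1],d[0]))
for p in((39,540),(95,570),(235,490)): print("bolt?",plane(s,*S(*p),.01))
a=plane(s,*C(380,404),.057);b=plane(s,*C(474,433),.057);d=b-a
print("wing",a,b,np.linalg.norm(d),np.arctan2(d[1],d[0]))
print("cap top centroid",plane(t,368.0,252,.035), "scene bottom silhouette")
print("coin top",plane(t,373,202,.058), "scene top white",plane(s,290+(594-300)*.3,275+30*.3,.058),"mid",tri(t,(371.5,203),s,(376.6,295)))
E
```

```text
mouth (array([0.55675194, 0.06495636, 0.13771483]), np.float64(0.0021536117737550654))
plate [[0.6703, 0.1138, 0.008], [0.6716, 0.0164, 0.008], [0.5042, 0.0093, 0.008], [0.5013, 0.106, 0.008]] [0.58683659 0.06136489 0.008     ] [np.float64(0.09734938717404562), np.float64(0.16749806564254138), np.float64(0.09680161809519014), np.float64(0.1691892651377056)]
yaw 0.045885150106524136
yaw 0.04285989324343438
bolt? [0.50656402 0.08765806 0.01      ]
bolt? [0.51481916 0.02965166 0.01      ]
bolt? [0.66214785 0.04337243 0.01      ]
wing [ 0.4456601  -0.24221484  0.057     ] [ 0.46971194 -0.29521888  0.057     ] 0.058205832712226804 -1.144808623531837
cap top centroid [ 0.4542811 -0.264738   0.035    ] scene bottom silhouette
coin top [ 0.59014687 -0.2749139   0.058     ] scene top white [ 0.5904894  -0.27878091  0.058     ] mid (array([ 0.59106418, -0.27738003,  0.02765501]), np.float64(0.00046598054876213085))
```

```bash
cat >> h.py <<'E'
def go(pos,R,show=True):
    p,R0=toolR(); d=R0.T@(np.array(pos)-p); w=Ro.from_matrix(R0.T@R).as_rotvec()
    print("delta",np.round(d,4).tolist(),np.round(w,4).tolist(),"rows>=",max(np.linalg.norm(d)/.0417,np.linalg.norm(w)/.125).round(1))
def down(yaw): return Ro.from_euler("xyz",[np.pi,0,yaw]).as_matrix()
E
python3 -c "
from h import *
go([.591,-.277,.16],down(0.0))
go([.591,-.277,.16],down(0.0+np.pi/6))"
```

```text
delta [-0.6527, -0.5679, 0.0787] [-0.0003, 0.0007, 2.6928] rows>= 21.5
delta [-0.6527, -0.5679, 0.0787] [-0.0004, 0.0006, 2.1692] rows>= 20.8
```

```bash
python3 drive.py '[[-0.035,-0.03,0,0,0,0.12,0.088],[-0.07,-0.06,0,0,0,0.24,0.088],[-0.105,-0.09,0,0,0,0.36,0.088],[-0.14,-0.12,0,0,0,0.48,0.088],[-0.17,-0.15,0,0,0,0.6,0.088],[-0.2,-0.17,0,0,0,0.72,0.088],[-0.23,-0.2,0,0,0,0.84,0.088],[-0.26,-0.225,0,0,0,0.96,0.088],[-0.29,-0.25,0,0,0,1.08,0.088],[-0.32,-0.28,0,0,0,1.2,0.088],[-0.35,-0.3,0,0,0,1.32,0.088],[-0.38,-0.33,0,0,0,1.44,0.088]]'; python3 -c "
from h import *
go([.591,-.277,.2],down(0.0))"
```

```text
t: 1.3
tool_pos: [0.4483, 0.0574, 0.2392]
ee_rot: [3.14, -0.001, 1.247]
contact_force: [0.3, 0.6, 0.9]
finger_gap: 0.0877
gripper_force: 0.0
delta [-0.2716, 0.2418, 0.0394] [0.0009, -0.0013, 1.2466] rows>= 10.0
```

```bash
python3 drive.py '[[-0.03,0.025,0,0,0,0.12,0.06],[-0.06,0.05,0,0,0,0.24,0.06],[-0.09,0.075,0,0,0,0.36,0.06],[-0.12,0.1,0,0,0,0.48,0.06],[-0.15,0.125,0.01,0,0,0.6,0.06],[-0.18,0.15,0.02,0,0,0.72,0.06],[-0.21,0.18,0.03,0,0,0.84,0.06],[-0.24,0.21,0.04,0,0,0.96,0.06],[-0.26,0.23,0.04,0,0,1.08,0.06],[-0.2716,0.2418,0.04,0,0,1.2,0.06],[-0.2716,0.2418,0.04,0,0,1.2466,0.06],[-0.2716,0.2418,0.04,0,0,1.2466,0.06]]'; python3 - <<'E'
from h import *
w=snap("wrist");cv2.imwrite("pics/w1.png",w["pixels"][:,:,::-1])
print(proj(w,[.591,-.277,.058]),proj(w,[.591,-.277,0]))
h=cv2.cvtColor(w["pixels"],cv2.COLOR_RGB2HSV).astype(int)
m=(abs(h[...,0]-110)<14)&(h[...,1]>110)&(h[...,2]>50); print(comps(m,60)[0])
go([.591,-.277,.026],down(0.0))
E
```

```text
t: 2.3
tool_pos: [0.5921, -0.2754, 0.1979]
ee_rot: [-3.141, 0.001, 0.003]
contact_force: [-0.5, -0.1, 0.5]
finger_gap: 0.0598
gripper_force: 0.0
[281.8313237  196.99230362] [281.65749728 183.46234477]
[([31, 0, 51, 23, 254], [68.9, 13.2]), ([272, 174, 27, 36, 513], [284.9, 190.1])]
delta [-0.0008, 0.0027, 0.1721] [-0.0007, 0.0008, 0.0067] rows>= 4.1
```

View pics/w1.png

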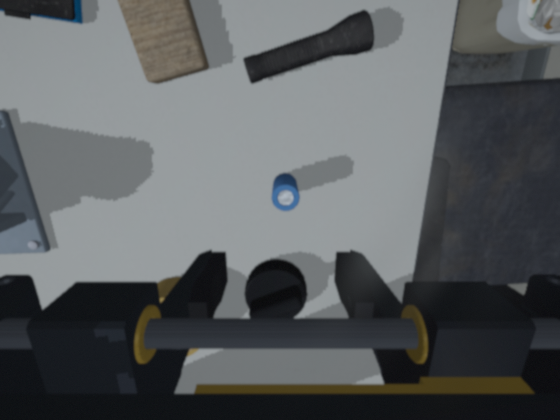

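The wrist view shows the coin roll's top at (286,198), about 4 px (4 mm) to the right of my prediction. That puts y at about -0.279, and the roll is between the fingers.

```bash
python3 drive.py '[[-0.001,0.003,0.04,0,0,0,0.06],[-0.001,0.004,0.08,0,0,0,0.06],[-0.001,0.004,0.12,0,0,0,0.06],[-0.001,0.004,0.15,0,0,0,0.06],[-0.001,0.004,0.17,0,0,0,0.06],[-0.001,0.004,0.172,0,0,0,0.06],[-0.001,0.004,0.172,0,0,0,0.02],[-0.001,0.004,0.172,0,0,0,0.02],[-0.001,0.004,0.172,0,0,0,0.02],[-0.001,0.004,0.172,0,0,0,0.02],[-0.001,0.004,0.172,0,0,0,0.02]]' 20
python3 drive.py '[[0,0,-0.04,0,0,0,0.02],[0,0,-0.08,0,0,0,0.02],[0,0,-0.12,0,0,0,0.02],[0,0,-0.16,0,0,0,0.02],[0,0,-0.19,0,0,0,0.02],[0,0,-0.19,0,0,0,0.02]]'
python3 - <<'E'
from h import *
w=snap("wrist");cv2.imwrite("pics/w2.png",w["pixels"][:,:,::-1])
yaw=0.06
R=Ro.from_euler("z",yaw).as_matrix()@Ro.from_euler("y",-np.pi/6).as_matrix()@down(0)
print(R[:,2])
m=np.array([.5560,.063,.139])
go(m-R[:,2]*0.1,R)
E
```

```text
t: 3.27
tool_pos: [0.5922, -0.2788, 0.0287]
ee_rot: [3.14, -0.003, 0.007]
contact_force: [0.1, -3.0, 0.8]
finger_gap: 0.0288
gripper_force: 0.8
t: 3.77
tool_pos: [0.5946, -0.2804, 0.2266]
ee_rot: [3.133, -0.012, 0.007]
contact_force: [1.3, -0.8, -0.0]
finger_gap: 0.0278
gripper_force: 19.9
[ 0.49910027  0.029982   -0.8660254 ]
delta [-0.085, -0.3402, -0.0057] [0.0199, 0.5157, -0.0508] rows>= 8.4
```

```bash
python3 drive.py '[[-0.01,-0.04,-0.02,0,0,0,0.02],[-0.02,-0.08,-0.03,0,0.05,0,0.02],[-0.03,-0.12,-0.04,0,0.12,0,0.02],[-0.04,-0.16,-0.04,0,0.2,-0.01,0.02],[-0.05,-0.2,-0.04,0,0.3,-0.02,0.02],[-0.06,-0.24,-0.04,0.01,0.4,-0.03,0.02],[-0.07,-0.28,-0.03,0.02,0.5,-0.04,0.02],[-0.08,-0.31,-0.02,0.02,0.515,-0.05,0.02],[-0.085,-0.335,-0.006,0.02,0.515,-0.05,0.02],[-0.085,-0.34,-0.006,0.02,0.515,-0.05,0.02],[-0.085,-0.34,-0.006,0.02,0.515,-0.05,0.02]]'
python3 - <<'E'
from h import *
w=snap("wrist");s=snap("scene");cv2.imwrite("pics/w3.png",w["pixels"][:,:,::-1])
m=np.array([.5560,.063,.139]);print(proj(w,m),proj(s,m),arm.sense()["joints"].round(2))
a=cv2.resize(s["pixels"][110:260,190:340,::-1],(450,450),interpolation=cv2.INTER_CUBIC)
b=cv2.resize(w["pixels"][:,100:460,::-1],(386,450))[:, :350]
cv2.imwrite("pics/c2.png",np.hstack([a,b]))
E
```

```text
t: 4.73
tool_pos: [0.5024, 0.0631, 0.2208]
ee_rot: [-3.133, -0.512, 0.058]
contact_force: [0.6, -0.1, -0.6]
finger_gap: 0.0276
gripper_force: 19.9
[284.96818333 202.21396598] [261.58162368 193.87951714] [-0.2  -0.3   2.18  0.19  0.77  1.21]
```

View pics/c2.png

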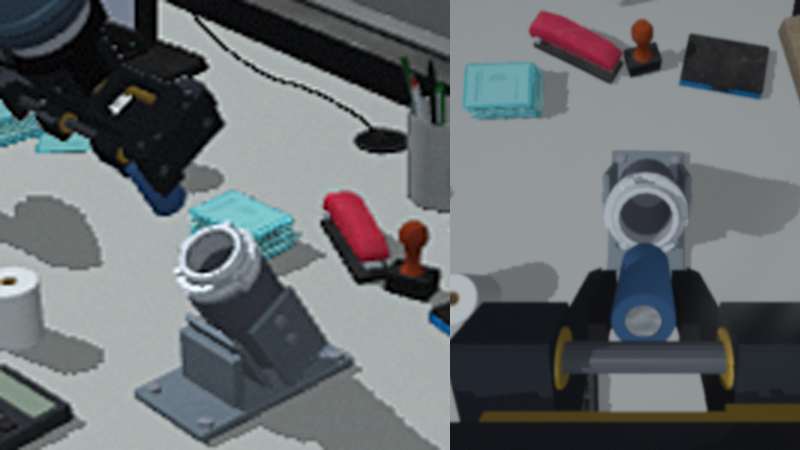

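The picture shows the bore centre at about (283,198) in the wrist view and (260.7,194) in the scene view, both within 2–4 px of my prediction. The coin roll is held in line with the tube.

```bash
python3 - <<'E'
from h import *
w=snap("wrist");s=snap("scene");t=snap("top")
print(w["fx"],tri(w,(282.8,197.8),s,(260.8,194)),tri(w,(282.8,197.8),t,(247,209.2)))
# 3-view lsq
A=np.zeros((3,3));b=np.zeros(3)
for S,p in((w,(282.8,197.8)),(s,(260.8,194)),(t,(247,209.2))):
    o,d=ray(S,*p);d/=np.linalg.norm(d);P=np.eye(3)-np.outer(d,d);A+=P;b+=P@o
m=np.linalg.solve(A,b);print(m)
yaw=0.05
R=Ro.from_euler("z",yaw).as_matrix()@Ro.from_euler("y",-np.pi/6).as_matrix()@down(0)
go(m-R[:,2]*0.045,R);go(m-R[:,2]*0.011,R)
E
```

```text
296.1645725420958 (array([0.55960363, 0.06462255, 0.1378417 ]), np.float64(0.007807017834795038)) (array([0.55283974, 0.06207665, 0.1811201 ]), np.float64(0.0002001931248114115))
[0.55871003 0.06426546 0.13836186]
delta [0.0046, -0.0011, 0.0555] [-0.0089, 0.0077, 0.0032] rows>= 1.3
delta [0.0049, -0.0008, 0.0895] [-0.0089, 0.0077, 0.0032] rows>= 2.1
```

```bash
python3 drive.py '[[0.002,-0.001,0.03,0,0,0,0.02],[0.003,-0.001,0.055,0,0,0,0.02],[0.003,-0.001,0.065,0,0,0,0.02],[0.003,-0.001,0.075,0,0,0,0.02],[0.003,-0.001,0.087,0,0,0,0.02],[0.003,-0.001,0.087,0,0,0,0.02],[0.003,-0.001,0.087,0,0,0,0.02]]'
python3 - <<'E'
from h import *
s=snap("scene")
w=snap("wrist")
a=cv2.resize(s["pixels"][130:240,200:310,::-1],(440,440),interpolation=cv2.INTER_CUBIC)
b=cv2.resize(w["pixels"][100:350,180:380,::-1],(352,440))
cv2.imwrite("pics/c3.png",np.hstack([a,b]))
E
```

```text
t: 5.57
tool_pos: [0.5495, 0.0645, 0.148]
ee_rot: [-3.134, -0.514, 0.054]
contact_force: [0.4, -0.1, -1.1]
finger_gap: 0.0278
gripper_force: 19.9
```

View pics/c3.png

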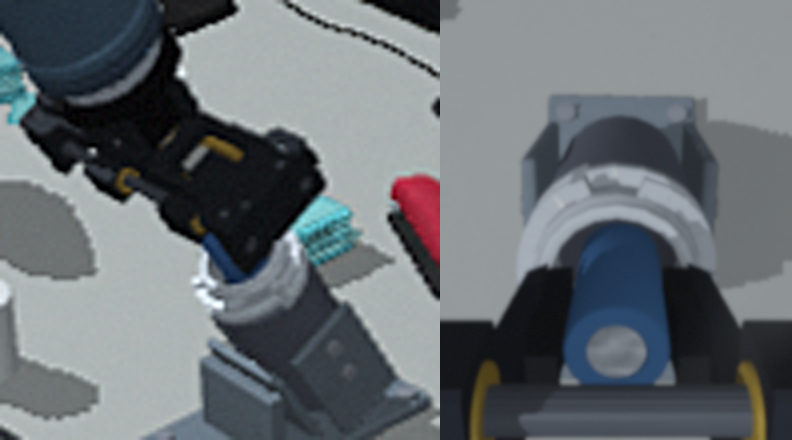

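The coin roll's lower end is inside the bore, roughly centred, and there is no contact force. I'll release it, back off, and then measure the cap.

```bash
python3 drive.py '[[0,0,0,0,0,0,0.06],[0,0,0,0,0,0,0.06],[0,0,0,0,0,0,0.06],[0,0,0,0,0,0,0.06],[0,0,-0.03,0,0,0,0.06],[0,0,-0.06,0,0,0,0.06],[0,0,-0.1,0,0,0,0.06],[0,0,-0.14,0,0,0,0.06],[0,0,-0.14,0,0,0,0.06]]'
python3 - <<'E'
from h import *
w=snap("wrist");cv2.imwrite("pics/w4.png",w["pixels"][:,:,::-1])
p,R=toolR();print(p,R[:,2],arm.sense()["joints"].round(2))
g=cv2.cvtColor(w["pixels"],cv2.COLOR_RGB2GRAY)
sub=g[60:300,200:370]; print(g[200,285],)
h=cv2.cvtColor(w["pixels"],cv2.COLOR_RGB2HSV).astype(int)
m=(abs(h[...,0]-110)<14)&(h[...,1]>110); print(comps(m,60)[0])
go([.455,-.265,.16],down(0.0))
E
```

```text
t: 6.42
tool_pos: [0.482, 0.0604, 0.2799]
ee_rot: [-3.139, -0.53, 0.058]
contact_force: [2.1, 0.2, 0.9]
finger_gap: 0.0604
gripper_force: 0.0
[0.4820304  0.06027171 0.27658129] [ 0.50165024  0.03260983 -0.86445569] [-0.21 -0.44  2.17  0.17  0.91  1.23]
65
[([308, 90, 29, 9, 122], [321.2, 94.3]), ([345, 97, 29, 9, 122], [359.6, 101.0]), ([270, 182, 23, 22, 273], [281.3, 191.8])]
delta [-0.098, 0.3235, 0.0766] [-0.0189, -0.5265, 0.0569] rows>= 8.3
```

View pics/w4.png

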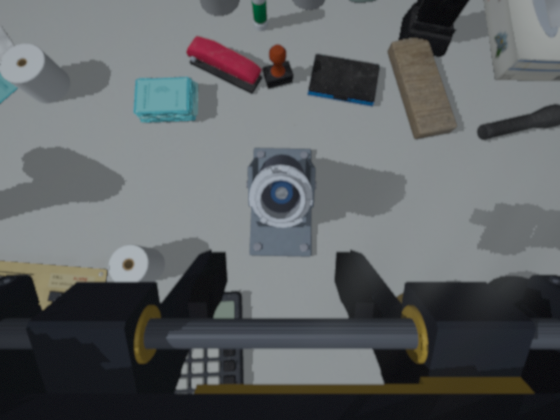

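The wrist view shows the coin roll down inside the bore at (281,192), so step 1 is done. Next I'll move above the cap with the tool turned to the wing.

```bash
python3 - <<'E'
from h import *
go([.455,-.265,.22],down(-1.145))
w=snap("wrist")
c=[plane(w,*p,.008) for p in((254,149),(313,149),(312,256),(249,256))]
for a,b in((0,3),(1,2)): d=c[a]-c[b];print("yaw",np.arctan2(d[1],d[0]),np.linalg.norm(d))
print(np.mean(c,0), "mouth ray@.139",plane(w,281,196,.139))
E
```

```text
delta [-0.0678, 0.3233, 0.0247] [-0.3196, -0.4589, 1.1739] rows>= 10.4
yaw 0.03463457682519234 0.1663023404969044
yaw 0.028886375475655948 0.16620892693422432
[0.58310368 0.06472157 0.008     ] mouth ray@.139 [0.55662215 0.06447593 0.139     ]
```

```bash
python3 drive.py '[[-0.007,0.03,0,-0.03,-0.04,0.11,0.06],[-0.014,0.065,0.002,-0.06,-0.08,0.22,0.06],[-0.02,0.1,0.005,-0.09,-0.12,0.33,0.06],[-0.028,0.13,0.008,-0.12,-0.17,0.43,0.06],[-0.035,0.16,0.01,-0.15,-0.21,0.54,0.06],[-0.042,0.2,0.012,-0.18,-0.26,0.65,0.06],[-0.049,0.23,0.015,-0.21,-0.3,0.76,0.06],[-0.056,0.265,0.018,-0.24,-0.34,0.87,0.06],[-0.062,0.295,0.02,-0.27,-0.385,0.98,0.06],[-0.068,0.323,0.024,-0.3,-0.43,1.1,0.06],[-0.068,0.323,0.025,-0.32,-0.459,1.174,0.06],[-0.068,0.323,0.025,-0.32,-0.459,1.174,0.06]]'
python3 - <<'E'
from h import *
w=snap("wrist")
for X in([.455,-.265,.057],[.455,-.265,.029],[.455+.032*np.cos(1.145),-.265-.032*np.sin(1.145),.057],[.455-.032*np.cos(1.145),-.265+.032*np.sin(1.145),.057]): print(proj(w,X))
im=w["pixels"][:,:,::-1]; g=(255*(im/255.)**.5).astype(np.uint8)
x,y=proj(w,[.455,-.265,.04]).astype(int); x0=max(0,x-80);y0=max(0,y-80); print(x0,y0)
cv2.imwrite("pics/w5.png",cv2.resize(g[y0:y0+150,x0:x0+160],(640,600),interpolation=cv2.INTER_CUBIC))
go([.455,-.265,.0315],down(-1.145)); print(arm.sense()["joints"].round(2))
E
```

```text
t: 7.52
tool_pos: [0.4523, -0.2654, 0.2093]
ee_rot: [3.129, 0.013, -1.151]
contact_force: [-0.4, -0.8, -0.9]
finger_gap: 0.0598
gripper_force: 0.0
[275.36240281 190.90365414]
[275.44387333 184.21487541]
[275.042827   160.18584752]
[275.66096686 219.60179848]
195 106
delta [0.0039, -0.0041, 0.1783] [0.0114, 0.0117, 0.0006] rows>= 4.3
[-0.75  0.11  1.75 -0.01  1.3   1.97]
```

View pics/w5.png

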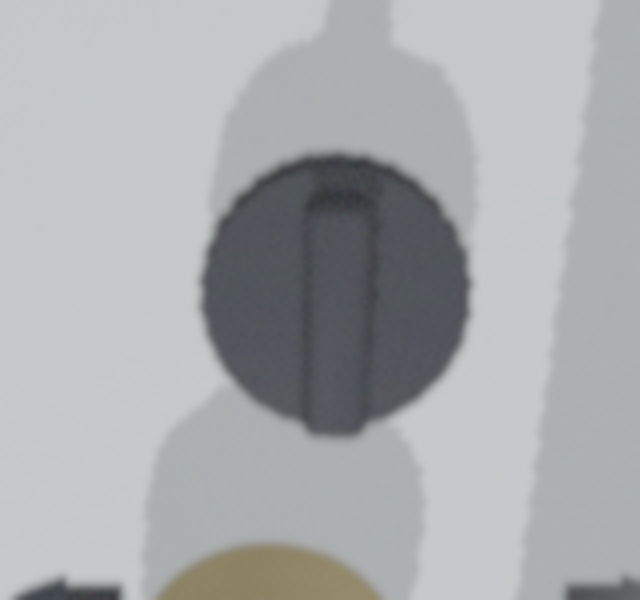

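The wrist crop shows the wing top spanning (280,158) to (279,214), about 4 px right and up of my prediction. I'll shift partly towards that, since the wrist view showed a similar bias at the mouth.

```bash
python3 drive.py '[[0.004,-0.001,0.04,0.011,0.012,0.015,0.06],[0.007,-0.003,0.08,0.011,0.012,0.015,0.06],[0.007,-0.003,0.11,0.011,0.012,0.015,0.06],[0.007,-0.003,0.11,0.011,0.012,0.015,0.06],[0.007,-0.003,0.11,0.011,0.012,0.015,0.06]]'
python3 - <<'E'
from h import *
go([.455,-.2685,.0315],down(-1.13))
E
```

```text
t: 7.98
tool_pos: [0.4559, -0.2669, 0.1013]
ee_rot: [3.141, -0.001, -1.157]
contact_force: [0.6, -1.2, -0.1]
finger_gap: 0.0599
gripper_force: 0.0
delta [0.001, 0.0014, 0.0698] [0.0004, -0.0008, -0.0272] rows>= 1.7
```

```bash
python3 drive.py '[[0.001,0.001,0.03,0,0,0,0.06],[0.001,0.001,0.055,0,0,0,0.06],[0.001,0.001,0.069,0,0,0,0.06],[0.001,0.001,0.069,0,0,0,0.06],[0.001,0.001,0.069,0,0,0,0.01],[0.001,0.001,0.069,0,0,0,0.01],[0.001,0.001,0.069,0,0,0,0.01],[0.001,0.001,0.069,0,0,0,0.01],[0.001,0.001,0.069,0,0,0,0.01],[0.001,0.001,0.069,0,0,0,0.01]]' 25
python3 -c "
from h import *
print(toolR()[0])"
```

```text
t: 8.82
tool_pos: [0.4571, -0.271, 0.0346]
ee_rot: [-3.14, -0.006, -1.16]
contact_force: [-2.1, -1.8, 0.3]
finger_gap: 0.0222
gripper_force: 1.3
[ 0.45712154 -0.2710126   0.03456272]
```

```bash
python3 drive.py '[[0,0,0.002,0,0,0,0.01],[0,0,0.002,0,0,0,0.01],[0,0,0.002,0,0,0,0.01],[0,0,0.002,0,0,0,0.01]]' 35
python3 drive.py '[[0,0,-0.04,0,0,0,0.01],[0,0,-0.08,0,0,0,0.01],[0,0,-0.12,0,0,0,0.01],[0,0,-0.16,0,0,0,0.01],[0,0,-0.2,0,0,0,0.01],[0,0,-0.2,0,0,0,0.01],[0,0,-0.2,0,0,0,0.01]]'
python3 - <<'E'
from h import *
w=snap("wrist");cv2.imwrite("pics/w6.png",w["pixels"][:,:,::-1])
R=Ro.from_euler("z",.04).as_matrix()@Ro.from_euler("y",-np.pi/6).as_matrix()@down(0)
m=np.array([.5566,.0645,.139]); go(m-R[:,2]*.15,R)
E
```

```text
t: 9.15
tool_pos: [0.4571, -0.2712, 0.0334]
ee_rot: [-3.141, -0.006, -1.16]
contact_force: [-4.6, 2.9, 14.6]
finger_gap: 0.0177
gripper_force: 35.0
t: 9.73
tool_pos: [0.4573, -0.2709, 0.2344]
ee_rot: [-3.138, -0.01, -1.16]
contact_force: [0.7, 0.6, -2.9]
finger_gap: 0.0177
gripper_force: 35.0
delta [-0.2933, -0.1557, -0.0385] [0.3159, 0.4529, -1.1704] rows>= 10.4
```

View pics/w6.png

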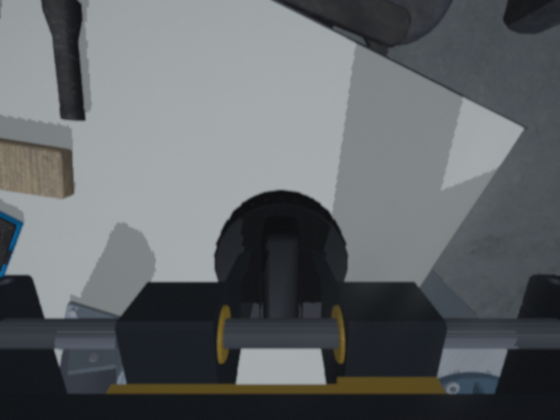

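The cap hangs level in the grip, its disc centred at about column 281 with the far rim at row 192.

```bash
python3 - <<'E'
from h import *
w=snap("wrist"); p,R=toolR()
for z in(0.,.029):
  for x in(-.004,0,.004): 
    print(z,x,[proj(w,p+R@np.array(v)).round(1).tolist() for v in([x+.039,0,z],[x,.039,z],[x,-.039,z])])
E
python3 drive.py '[[-0.02,-0.01,-0.03,0.02,0.03,-0.1,0.01],[-0.045,-0.02,-0.045,0.05,0.07,-0.21,0.01],[-0.07,-0.03,-0.05,0.08,0.12,-0.32,0.01],[-0.1,-0.045,-0.05,0.12,0.17,-0.43,0.01],[-0.13,-0.06,-0.05,0.15,0.21,-0.54,0.01],[-0.16,-0.08,-0.05,0.18,0.26,-0.65,0.01],[-0.19,-0.1,-0.05,0.21,0.3,-0.76,0.01],[-0.22,-0.12,-0.05,0.24,0.34,-0.87,0.01],[-0.25,-0.14,-0.045,0.27,0.385,-0.98,0.01],[-0.28,-0.15,-0.04,0.3,0.43,-1.09,0.01],[-0.293,-0.156,-0.0385,0.316,0.453,-1.17,0.01],[-0.293,-0.156,-0.0385,0.316,0.453,-1.17,0.01]]'
python3 - <<'E'
from h import *
R=Ro.from_euler("z",.04).as_matrix()@Ro.from_euler("y",-np.pi/6).as_matrix()@down(0)
m=np.array([.5566,.0645,.139]); go(m-R[:,2]*.08,R);print(arm.sense()["joints"].round(2))
E
```

```text
0.0 -0.004 [[279.9, 206.8], [348.8, 272.6], [210.9, 272.4]]
0.0 0 [[279.9, 199.5], [349.3, 266.3], [210.4, 266.1]]
0.0 0.004 [[279.9, 192.1], [349.9, 259.9], [209.8, 259.7]]
0.029 -0.004 [[280.0, 192.5], [339.2, 249.8], [220.8, 249.7]]
0.029 0 [[280.0, 186.2], [339.6, 244.3], [220.4, 244.1]]
0.029 0.004 [[280.0, 179.8], [340.0, 238.7], [220.0, 238.5]]
t: 10.83
tool_pos: [0.4791, 0.0642, 0.2642]
ee_rot: [-3.139, -0.516, 0.045]
contact_force: [-0.5, 0.9, -1.8]
finger_gap: 0.0177
gripper_force: 35.0
delta [0.0049, 0.0031, 0.0671] [-0.0049, 0.0072, 0.0046] rows>= 1.6
[-0.19 -0.43  2.18  0.15  0.89  1.27]
```

```bash
python3 drive.py '[[0.005,0.002,0.035,-0.005,0.007,0.005,0.01],[0.008,0.003,0.07,-0.005,0.007,0.005,0.01],[0.009,0.003,0.09,-0.005,0.007,0.005,0.01],[0.009,0.003,0.095,-0.005,0.007,0.005,0.01],[0.009,0.003,0.095,-0.005,0.007,0.005,0.01]]'
python3 - <<'E'
from h import *
R=Ro.from_euler("z",.04).as_matrix()@Ro.from_euler("y",-np.pi/6).as_matrix()@down(0)
m=np.array([.5566,.0645,.139]); p,Rt=toolR(); print("tip in mouth axes",R.T@(p-m),p); go(m-R[:,2]*.03+R[:,0]*.004,R)
s=snap("scene");w=snap("wrist")
a=cv2.resize(s["pixels"][150:220,225:295,::-1],(450,450),interpolation=cv2.INTER_CUBIC)
b=cv2.resize(w["pixels"][130:330,200:360,::-1],(350,438));b=cv2.copyMakeBorder(b,0,12,0,0,cv2.BORDER_CONSTANT)
im=np.hstack([a,b]);cv2.imwrite("pics/c7.png",(255*(im/255.)**.6).astype(np.uint8))
ax=-R[:,2]
for nm,S,f in(("s",s,lambda q:(q-[225,150])*450/70),("w",w,lambda q:(q-[200,130])*350/160+[450,0])): print(nm,[f(proj(S,q)).round(0).tolist() for q in(m,m-.05*ax,p,p+.03*Rt[:,2],p+.03*Rt[:,2]+.039*Rt[:,0],m+.0265*R[:,0])])
E
```

```text
t: 11.25
tool_pos: [0.536, 0.06, 0.1877]
ee_rot: [-3.141, -0.523, 0.031]
contact_force: [0.2, -0.5, -1.3]
finger_gap: 0.0179
gripper_force: 35.0
tip in mouth axes [ 0.0063356   0.00365632 -0.05256583] [0.53596673 0.06001498 0.18769115]
delta [-0.0024, -0.0037, 0.0226] [0.0042, 0.0006, -0.008] rows>= 0.6
s [[234.0, 280.0], [289.0, 357.0], [191.0, 184.0], [226.0, 235.0], [295.0, 158.0], [280.0, 228.0]]
w [[614.0, 238.0], [616.0, 188.0], [625.0, 298.0], [625.0, 249.0], [625.0, 122.0], [613.0, 162.0]]
```

View pics/c7.png

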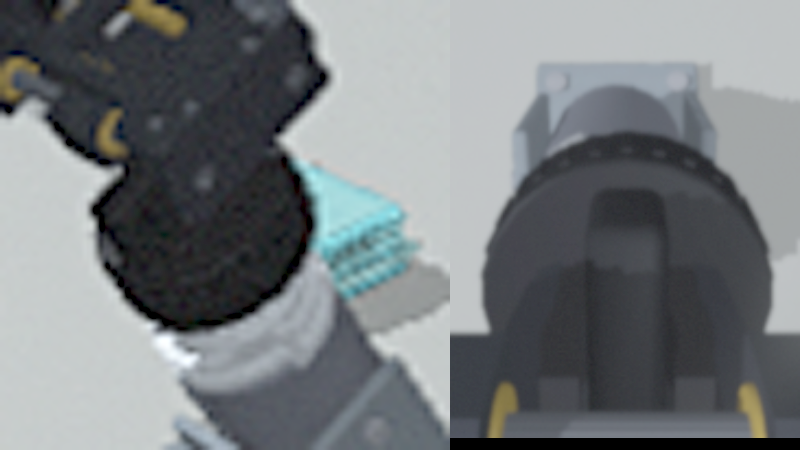

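The picture shows the cap square above the neck, slightly high on the +x side. The wrist view centres it at column 627 against a predicted 625, and the far rim (row 133 of the crop) suggests up to 4 mm of grip offset. I'll aim for x = +1.5 mm and let contact decide.

```bash
python3 drive.py '[[-0.003,-0.003,0.005,0.004,0,-0.008,0.01],[-0.005,-0.004,0.008,0.004,0,-0.008,0.01],[-0.005,-0.004,0.012,0.004,0,-0.008,0.01],[-0.005,-0.004,0.016,0.004,0,-0.008,0.01],[-0.005,-0.004,0.02,0.004,0,-0.008,0.01],[-0.005,-0.004,0.022,0.004,0,-0.008,0.01],[-0.005,-0.004,0.022,0.004,0,-0.008,0.01]]'
cat >> h.py <<'E'
RM=Ro.from_euler("z",.04).as_matrix()@Ro.from_euler("y",-np.pi/6).as_matrix()@down(0)
MM=np.array([.5566,.0645,.139])
def st():
    s=arm.sense();p,R=toolR();rel=Ro.from_matrix(RM.T@R).as_rotvec()
    print("t",round(s["t"],2),"tip(mouth axes)",(RM.T@(p-MM)).round(4),"rot",rel.round(3),"F tool",(R.T@s["contact_force"]).round(1),"M",(R.T@s["moment"]).round(2),"gap",round(s["finger_gap"],4),"q6",s["joints"][5].round(2))
E
python3 -c "
from h import *
st()"
```

```text
t: 11.93
tool_pos: [0.5442, 0.0646, 0.1692]
ee_rot: [3.14, -0.53, 0.043]
contact_force: [-0.3, -0.7, -2.1]
finger_gap: 0.0177
gripper_force: 35.0
t 11.93 tip(mouth axes) [ 0.0044 -0.0006 -0.0324] rot [-0.001  0.006 -0.002] F tool [-1.4  0.7  1.6] M [ 0.01 -0.54  0.04] gap 0.0177 q6 1.25
```

```bash
python3 drive.py '[[-0.002,0,0.002,0,-0.006,0,0.01],[-0.002,0,0.004,0,-0.006,0,0.01],[-0.002,0,0.006,0,-0.006,0,0.01],[-0.002,0,0.008,0,-0.006,0,0.01],[-0.002,0,0.008,0,-0.006,0,0.01]]' >/dev/null; python3 -c "
from h import *
st()"
```

```text
t 12.35 tip(mouth axes) [ 0.0033 -0.0006 -0.0261] rot [-0.001  0.001 -0.004] F tool [ -9.3   2.2 -32.1] M [-0.33 -1.9   0.02] gap 0.0176 q6 1.25
```

```bash
python3 drive.py '[[-0.001,0,-0.003,0,0,0,0.01],[-0.002,0,-0.003,0,0,0,0.01],[-0.002,0,-0.003,0,0,0,0.01]]'>/dev/null; python3 -c "
from h import *
st()"; python3 drive.py '[[0,0,0.001,0,0,0,0.01],[0,0,0.002,0,0,0,0.01],[0,0,0.003,0,0,0,0.01],[0,0,0.003,0,0,0,0.01]]'>/dev/null; python3 -c "
from h import *
st()"
```

```text
t 12.6 tip(mouth axes) [ 0.001  -0.0006 -0.0279] rot [-0.001  0.002 -0.002] F tool [ 0.4 -0.6  1.5] M [ 0.01 -0.33  0.04] gap 0.0176 q6 1.25
t 12.93 tip(mouth axes) [ 0.0014 -0.0007 -0.0261] rot [-0.001  0.001 -0.004] F tool [-11.1   1.5 -35.5] M [-0.27 -1.8  -0.03] gap 0.0178 q6 1.25
```

```bash
python3 drive.py '[[-0.002,0,-0.004,0,0,0,0.01],[-0.003,0,-0.004,0,0,0,0.01],[-0.003,0,-0.003,0,0,0,0.01],[-0.003,0,-0.001,0,0,0,0.01],[-0.003,0,0,0,0,0,0.01],[-0.003,0,0,0,0,0,0.01]]'>/dev/null; python3 -c "
from h import *
st()"
```

```text
t 13.43 tip(mouth axes) [-0.0001 -0.0003 -0.026 ] rot [-0.001  0.004 -0.003] F tool [ -2.3   0.8 -26.3] M [-0.21 -0.92  0.01] gap 0.0175 q6 1.24
```

```bash
python3 drive.py '[[0,0,0,0,0,0,0.0205],[0,0,0,0,0,0,0.0205],[0,0,-0.002,0,0,0,0.0205],[0,0,-0.005,0,0,0,0.0205],[0,0,-0.005,0,0,0,0.0205]]'>/dev/null; python3 - <<'E'
from h import *
st()
w=snap("wrist");cv2.imwrite("pics/r0.png",w["pixels"][:,:,::-1])
g=w["pixels"].max(2).astype(int); print(g[150:240:3,283])
E
```

```text
t 13.85 tip(mouth axes) [-0.0025 -0.0007 -0.0299] rot [-0.001  0.    -0.002] F tool [0.  0.4 0.9] M [-0.02 -0.43  0.01] gap 0.0202 q6 1.25
[167 138 141 140 114  72  72  71  71  71  71  59  18  20  28  22  35  40
  40  38  21  18  19  18  19  23  29  36  38  38]
```

```bash
cat >> h.py <<'E'
def rim():
    w=snap("wrist");g=w["pixels"].max(2).astype(int);out=[]
    for c in range(263,304,5):
        col=g[140:260,c]<48; r=[i for i in range(117) if col[i:i+3].all()]; out.append(140+r[0] if r else -1)
    p,R=toolR(); print("rim rows",out)
    for z in(.03,.04,.05): print("  pred x=0 z",z,proj(w,p+R@np.array([.039,0,z]))[1].round(1),end="")
    print()
    return w
E
python3 drive.py '[[0.002,0,0,0,0,0,0.0205],[0.002,0,0,0,0,-0.1,0.0205],[0.002,0,0,0,0,-0.2,0.0205],[0.002,0,0,0,0,-0.3,0.0205],[0.002,0,0,0,0,-0.4,0.0205],[0.002,0,0,0,0,-0.5,0.0205],[0.002,0,0,0,0,-0.6,0.0205],[0.002,0,0,0,0,-0.7,0.0205],[0.002,0,0,0,0,-0.8,0.0205],[0.002,0,0,0,0,-0.8,0.0205]]'>/dev/null; python3 - <<'E'
from h import *
st(); rim()
E
```

```text
t 14.73 tip(mouth axes) [-0.0001 -0.0009 -0.0299] rot [-0.001  0.001 -0.806] F tool [ 1.5 -1.2 -3. ] M [ 0.47 -0.02  0.01] gap 0.0203 q6 0.44
rim rows [191, 190, 189, 189, 189, 189, 191, 192, 192]
  pred x=0 z 0.03 184.1  pred x=0 z 0.04 180.5  pred x=0 z 0.05 177.2
```

```bash
python3 drive.py '[[0,0,-0.002,0,0,-0.1,0.0205],[0,0,-0.002,0,0,-0.2,0.0205],[0,0,-0.002,0,0,-0.3,0.0205],[0,0,-0.002,0,0,-0.4,0.0205],[0,0,-0.002,0,0,-0.4,0.0205]]'>/dev/null; python3 - <<'E'
from h import *
st(); rim()
E
python3 drive.py '[[0,0,0,0,0,-0.1,0.0205],[0,0,0,0,0,-0.2,0.0205],[0,0,0,0,0,-0.3,0.0205],[0,0,0,0,0,-0.4,0.0205],[0,0,0,0,0,-0.4,0.0205]]'>/dev/null; python3 - <<'E'
from h import *
st(); rim()
E
```

```text
t 15.2 tip(mouth axes) [-0.0003 -0.001  -0.032 ] rot [-0.     0.    -1.204] F tool [ 2.9 -3.  -5.9] M [0.68 0.21 0.11] gap 0.0204 q6 0.05
rim rows [190, 189, 188, 188, 188, 189, 190, 191, 193]
  pred x=0 z 0.03 184.2  pred x=0 z 0.04 180.6  pred x=0 z 0.05 177.3
t 15.67 tip(mouth axes) [-0.0009 -0.0012 -0.0322] rot [ 1.000e-03 -0.000e+00 -1.604e+00] F tool [ 0.5 -2.5 -1.8] M [ 0.71  0.01 -0.02] gap 0.0204 q6 -0.35
rim rows [190, 189, 188, 188, 188, 188, 190, 191, 192]
  pred x=0 z 0.03 184.8  pred x=0 z 0.04 181.2  pred x=0 z 0.05 177.8
```

```bash
python3 drive.py '[[0,0,-0.001,0,0,-0.1,0.0205],[0,0,-0.001,0,0,-0.2,0.0205],[0,0,-0.001,0,0,-0.3,0.0205],[0,0,-0.001,0,0,-0.4,0.0205],[0,0,-0.001,0,0,-0.4,0.0205]]'>/dev/null; python3 - <<'E'
from h import *
st(); rim()
E
python3 drive.py '[[0,0,0.002,0,0,0,0.0205],[0,0,0.005,0,0,0,0.0205],[0,0,0.007,0,0,0,0.0205],[0,0,0.007,0,0,0,0.0205]]'>/dev/null; python3 - <<'E'
from h import *
st(); w=rim(); cv2.imwrite("pics/r1.png",w["pixels"][:,:,::-1])
E
```

```text
t 16.13 tip(mouth axes) [-0.0008 -0.0006 -0.0325] rot [-0.000e+00 -1.000e-03 -2.003e+00] F tool [ 1.  -1.  -0.3] M [0.35 0.25 0.09] gap 0.0209 q6 -0.75
rim rows [183, 182, 181, 182, 182, 182, 183, 185, 186]
  pred x=0 z 0.03 184.9  pred x=0 z 0.04 181.2  pred x=0 z 0.05 177.9
t 16.52 tip(mouth axes) [-0.0009 -0.0006 -0.0252] rot [-0.000e+00 -1.000e-03 -2.001e+00] F tool [ 0.5 -1.6  0.6] M [0.59 0.16 0.02] gap 0.0206 q6 -0.75
rim rows [186, 185, 184, 184, 184, 184, 185, 187, 188]
  pred x=0 z 0.03 185.0  pred x=0 z 0.04 181.3  pred x=0 z 0.05 177.9
```

The rim row jumped from 188 to 181.5, so the cap has dropped. I'll lower until the tips press the flat top lightly.

```bash
python3 drive.py '[[0,0,0.002,0,0,0,0.0205],[0,0,0.004,0,0,0,0.0205],[0,0,0.006,0,0,0,0.0205],[0,0,0.006,0,0,0,0.0205]]'>/dev/null; python3 -c "
from h import *
st()"; python3 drive.py '[[0,0,0.001,0,0,0,0.0205],[0,0,0.002,0,0,0,0.0205],[0,0,0.002,0,0,0,0.0205]]'>/dev/null; python3 -c "
from h import *
st();rim()"
```

```text
t 16.9 tip(mouth axes) [-0.0008 -0.0006 -0.0194] rot [-0.000e+00 -1.000e-03 -2.002e+00] F tool [-0.  -3.4 -0.9] M [0.71 0.15 0.01] gap 0.0207 q6 -0.76
t 17.15 tip(mouth axes) [-0.0008 -0.0006 -0.0176] rot [-0.000e+00 -1.000e-03 -2.002e+00] F tool [ 0.9 -4.5 -2.4] M [ 0.97  0.2  -0.05] gap 0.0205 q6 -0.76
rim rows [188, 187, 186, 186, 186, 186, 188, 189, 191]
  pred x=0 z 0.03 184.9  pred x=0 z 0.04 181.2  pred x=0 z 0.05 177.9
```

```bash
python3 drive.py '[[0,-0.001,0.001,0,0,0,0.0205],[0,-0.001,0.002,0,0,0,0.0205],[0,-0.001,0.002,0,0,0,0.0205]]'>/dev/null; python3 -c "
from h import *
st()"; python3 drive.py '[[0,0,0.001,0,0,0,0.0205],[0,0,0.002,0,0,0,0.0205],[0,0,0.002,0,0,0,0.0205]]'>/dev/null; python3 -c "
from h import *
st();rim()"
```

```text
t 17.45 tip(mouth axes) [-0.0009 -0.0001 -0.0158] rot [-2.000e-03 -0.000e+00 -2.002e+00] F tool [ 0.3 -1.6 -1.4] M [ 0.62  0.18 -0.01] gap 0.0203 q6 -0.76
t 17.7 tip(mouth axes) [-0.0008 -0.0002 -0.0144] rot [-1.000e-03 -0.000e+00 -2.003e+00] F tool [  1.8  -7.5 -17.4] M [1.37 0.26 0.06] gap 0.0208 q6 -0.76
rim rows [189, 188, 187, 187, 187, 187, 188, 189, 191]
  pred x=0 z 0.03 184.8  pred x=0 z 0.04 181.2  pred x=0 z 0.05 177.8
```

```bash
python3 drive.py '[[0,-0.001,0,0,0,-0.06,0.0205],[0,-0.001,0,0,0,-0.12,0.0205],[0,-0.001,0,0,0,-0.12,0.0205]]'>/dev/null; python3 -c "
from h import *
st()"; python3 drive.py '[[0,0,0,0,0,0.06,0.0205],[0,0,0,0,0,0.12,0.0205],[0,0,0,0,0,0.18,0.0205],[0,0,0,0,0,0.18,0.0205]]'>/dev/null; python3 -c "
from h import *
st();rim()"
```

```text
t 18.0 tip(mouth axes) [-0.0012 -0.0002 -0.0144] rot [-2.000e-03  2.000e-03 -2.122e+00] F tool [  3.2  -2.9 -12.6] M [0.72 0.66 1.04] gap 0.0205 q6 -0.88
t 18.33 tip(mouth axes) [-0.0005  0.0004 -0.0145] rot [-4.00e-03  1.00e-03 -1.94e+00] F tool [ 0.7 -1.4 -9.6] M [ 0.76  0.12 -0.02] gap 0.0206 q6 -0.7
rim rows [187, 186, 186, 185, 185, 186, 187, 188, 189]
  pred x=0 z 0.03 184.7  pred x=0 z 0.04 181.1  pred x=0 z 0.05 177.7
```

Turning anticlockwise further meets a stop with a 1 N m moment, at the same depth, so the cap is in the thread start. Now I screw clockwise.

```bash
python3 drive.py '[[0,0,-0.0005,0,0,0.1,0.0205],[0,0,-0.0005,0,0,0.2,0.0205],[0,0,-0.0005,0,0,0.3,0.0205],[0,0,-0.0005,0,0,0.4,0.0205],[0,0,-0.0005,0,0,0.5,0.0205],[0,0,-0.0005,0,0,0.6,0.0205],[0,0,-0.0005,0,0,0.7,0.0205],[0,0,-0.0005,0,0,0.8,0.0205],[0,0,-0.0005,0,0,0.8,0.0205]]'>/dev/null; python3 -c "
from h import *
st();rim()"; python3 drive.py '[[0,0,0,0,0,0.1,0.0205],[0,0,0,0,0,0.2,0.0205],[0,0,0,0,0,0.3,0.0205],[0,0,0,0,0,0.4,0.0205],[0,0,0,0,0,0.5,0.0205],[0,0,0,0,0,0.5,0.0205]]'>/dev/null; python3 -c "
from h import *
st();rim()"
```

```text
t 19.13 tip(mouth axes) [-0.0013  0.0005 -0.0144] rot [-2.000e-03  1.000e-03 -1.139e+00] F tool [ 0.4 -0.1 -0. ] M [ 0.38 -0.23 -0.02] gap 0.0206 q6 0.1
rim rows [187, 186, 185, 185, 185, 185, 186, 187, 189]
  pred x=0 z 0.03 184.1  pred x=0 z 0.04 180.4  pred x=0 z 0.05 177.1
t 19.68 tip(mouth axes) [-0.0017  0.0001 -0.0143] rot [-0.001  0.001 -0.642] F tool [-0.2 -0.5  0.1] M [ 0.23 -0.25 -0.05] gap 0.0203 q6 0.6
rim rows [189, 187, 186, 186, 186, 186, 187, 189, 190]
  pred x=0 z 0.03 183.9  pred x=0 z 0.04 180.3  pred x=0 z 0.05 177.0
```

```bash
python3 drive.py '[[0,0,0.001,0,0,0.1,0.0205],[0,0,0.002,0,0,0.2,0.0205],[0,0,0.002,0,0,0.3,0.0205],[0,0,0.002,0,0,0.4,0.0205],[0,0,0.002,0,0,0.4,0.0205]]'>/dev/null; python3 -c "
from h import *
st();rim()"; python3 drive.py '[[0,0,0,0,0,0.08,0.0205],[0,0,0,0,0,0.16,0.0205],[0,0,0,0,0,0.24,0.0205],[0,0,0,0,0,0.24,0.0205]]'>/dev/null; python3 -c "
from h import *
st();rim()"
```

```text
t 20.15 tip(mouth axes) [-0.0018  0.0001 -0.0123] rot [-0.001  0.001 -0.244] F tool [ 0.2 -0.5 -0.6] M [ 0.23 -0.32 -0.07] gap 0.0205 q6 0.99
rim rows [189, 187, 186, 186, 186, 186, 187, 188, 189]
  pred x=0 z 0.03 183.8  pred x=0 z 0.04 180.2  pred x=0 z 0.05 176.9
t 20.53 tip(mouth axes) [-0.0022 -0.     -0.0123] rot [-0.     0.001 -0.006] F tool [-0.3 -2.  -0.3] M [ 0.32 -0.51 -0.17] gap 0.0206 q6 1.23
rim rows [188, 187, 186, 186, 185, 185, 186, 188, 189]
  pred x=0 z 0.03 184.0  pred x=0 z 0.04 180.3  pred x=0 z 0.05 177.0
```

```bash
python3 drive.py '[[0.001,0,0.001,0,0,0.08,0.0205],[0.001,0,0.002,0,0,0.16,0.0205],[0.001,0,0.002,0,0,0.24,0.0205],[0.001,0,0.002,0,0,0.24,0.0205]]'>/dev/null; python3 -c "
from h import *
st();rim()"; python3 drive.py '[[0,0,0,0,0,0.08,0.0205],[0,0,0,0,0,0.16,0.0205],[0,0,0,0,0,0.16,0.0205]]'>/dev/null; python3 -c "
from h import *
st()"
```

```text
t 20.92 tip(mouth axes) [-0.0011 -0.0005 -0.0115] rot [-0.    0.    0.23] F tool [ -8.3  -1.8 -26.9] M [ 0.19 -1.57 -1.46] gap 0.0231 q6 1.47
rim rows [189, 188, 187, 187, 187, 187, 187, 189, 191]
  pred x=0 z 0.03 184.0  pred x=0 z 0.04 180.4  pred x=0 z 0.05 177.1
t 21.22 tip(mouth axes) [-0.0004 -0.0006 -0.0115] rot [-0.001  0.002  0.387] F tool [ -6.5  -4.1 -22.1] M [ 0.44 -1.34 -2.38] gap 0.0269 q6 1.63
```

```bash
python3 drive.py '[[0,0,-0.003,0,0,-0.12,0.0205],[0,0,-0.003,0,0,-0.2,0.0205],[0,0,-0.003,0,0,-0.2,0.0205],[0,0,-0.003,0,0,-0.2,0.0205]]'>/dev/null; python3 -c "
from h import *
st()"; python3 drive.py '[[0,0,0.002,0,0,0,0.0205],[0,0,0.004,0,0,0,0.0205],[0,0,0.005,0,0,0,0.0205],[0,0,0.005,0,0,0,0.0205]]'>/dev/null; python3 -c "
from h import *
st();rim()"
```

```text
t 21.55 tip(mouth axes) [ 0.0005 -0.0005 -0.0138] rot [0.    0.004 0.19 ] F tool [ 1.4 -7.3 -0.5] M [ 1.2  -0.1  -0.46] gap 0.0237 q6 1.43
t 21.88 tip(mouth axes) [ 0.0014 -0.0009 -0.0107] rot [0.001 0.004 0.187] F tool [ -8.1  -5.  -42.3] M [ 0.92 -1.57 -0.83] gap 0.0229 q6 1.43
rim rows [194, 193, 191, 191, 191, 191, 191, 193, 194]
  pred x=0 z 0.03 184.1  pred x=0 z 0.04 180.5  pred x=0 z 0.05 177.1
```

Contact depths agree with a constant 4.2 mm offset: about 7 mm seated on the ribs, about 18.8 mm in the thread and about 22 mm now. The stop was firm, at 2.4 N m. I'll release and back off.

```bash
python3 drive.py '[[0,0,-0.003,0,0,-0.1,0.04],[0,0,-0.003,0,0,-0.1,0.06],[0,0,-0.003,0,0,-0.1,0.06],[0,0,-0.003,0,0,-0.1,0.06],[0,0,-0.03,0,0,-0.1,0.06],[0,0,-0.07,0,0,-0.1,0.06],[0,0,-0.11,0,0,-0.1,0.06],[0,0,-0.14,0,0,-0.1,0.06],[0,0,-0.15,0,0,-0.1,0.06],[0,0,-0.15,0,0,-0.1,0.06],[0,0,-0.15,0,0,-0.1,0.06],[0,0,-0.15,0,0,-0.1,0.06]]'>/dev/null; python3 - <<'E'
from h import *
st(); w=snap("wrist");s=snap("scene");t=snap("top")
for n,S in(("w",w),("s",s)):
    p0=proj(S,MM).astype(int); m=S["pixels"].max(2)<48
    k=np.zeros_like(m); k[p0[1]-50:p0[1]+45,p0[0]-60:p0[0]+60]=m[p0[1]-50:p0[1]+45,p0[0]-60:p0[0]+60]
    print(n,p0,[c for c in comps(k,100)[0]])
    ax=-RM[:,2]
    for d in(-.017,-.022):
        q=[]
        for a in np.linspace(0,2*np.pi,72):
            q.append(proj(S,MM+d*ax+.039*(np.cos(a)*RM[:,0]+np.sin(a)*RM[:,1])))
            q.append(proj(S,MM+(d+.029)*ax+.039*(np.cos(a)*RM[:,0]+np.sin(a)*RM[:,1])))
        q=np.array(q);print("  skirt bbox for",d,q.min(0).round(1),q.max(0).round(1))
    cv2.imwrite(f"pics/end_{n}.png",S["pixels"][:,:,::-1])
E
```

```text
t 22.93 tip(mouth axes) [-0.0022  0.0002 -0.1571] rot [-0.001 -0.001  0.098] F tool [-0.2 -1.   0.5] M [ 0.01 -0.38  0.  ] gap 0.06 q6 1.37
w [279 189] [([244, 152, 73, 80, 4334], [280.2, 190.5])]
  skirt bbox for -0.017 [241.4 150.1] [318.1 228. ]
  skirt bbox for -0.022 [242.1 149.5] [317.5 226.3]
s [261 193] [([210, 143, 33, 19, 347], [228.0, 149.3]), ([245, 176, 35, 48, 890], [261.1, 195.9]), ([297, 183, 24, 25, 136], [309.0, 196.6])]
  skirt bbox for -0.017 [244.4 177.5] [279.3 211.1]
  skirt bbox for -0.022 [245.3 178.7] [280.1 212.3]
```

```bash
python3 -c "
from bench import arm
print(arm.hand_in())"
```

```text
the job is handed in; nothing more can be done
None
```

I put the coin roll in the tube, screwed the cap clockwise to a firm stop (2.4 N m, about 22 mm below the rim judging by contact depth), released it, and handed the job in at about 23 s; no verdict was returned.

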